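Make up a brass packing on the tilted stacking nest, pressing each plate flat

TASK

Make up the brass packing on the sloping bed of the green stacking nest: lay the thick brass plate flat on the bed, lengthwise up the slope, centred, with its lower end up against the dark stop, let go of it, and press down on it squarely with about 10 N for a second to feel that it lies flat. Only then lay the thin brass plate on top in the same way, lower end against the stop, let go and press it too. Set the plates down, do not drop them, and leave the steel plates, the tools, the oil bottle and the tin where they are.

Things in the scene. Friction and masses are not known exactly. Their poses are not given: they have to be found in the camera images.
- bed: Grey sloping bed of the green nest, fixed, rigid, 140 mm long up the slope, 66 mm wide, tilted 30 degrees, facing the robot and to its left. Origin on its top surface, on the centre line, 75 mm above the bench; x points up the slope, y along the level width, z square out of the surface. Nothing stands beside it. Thick plate in place: centre at (-2, 0, 8) mm here; thin plate on top: (-12, 0, 21) mm.
- stop_face (a point): Foot of the dark steel stop's face, where it meets the bed surface on the centre line (x = -62 mm in the bed's frame, same axes as the bed). The stop stands across the lower end of the bed, 62 mm wide, and rises 32 mm above the bed surface; a plate's 50 mm lower end goes against it, either way round.
- thick_c (a point): Centre (half-way up) of the thick brass plate, yellow metal, 120 x 50 x 16 mm, about 0.6 kg, with two round dark holes 16 mm wide, 38 mm either side of the centre. Lies flat on the bench at the start with its long side roughly left-right (own x axis along the length, y across the width, z up). Which of the four plate places it occupies varies. 
- thin_c (a point): Centre (half-way up) of the thin brass plate, yellow metal, 100 x 50 x 10 mm, about 0.35 kg, with one dark slot 52 x 12 mm along its middle (markings only, they can be pressed on). Lies flat on the bench at the start with its long side roughly left-right (own x axis along the length, y across the width, z up). Which of the four plate places it occupies varies. 
- steel_thick_c (a point): Centre of a grey steel plate of the same size and holes as the thick brass one; not wanted, to be left alone. Lies flat on the bench at the start with its long side roughly left-right (own x axis along the length, y across the width, z up). Which of the four plate places it occupies varies. 
- steel_thin_c (a point): Centre of a grey steel plate of the same size and slot as the thin brass one; not wanted, to be left alone. Lies flat on the bench at the start with its long side roughly left-right (own x axis along the length, y across the width, z up). Which of the four plate places it occupies varies. 
- hammer: Hammer lying on the bench beyond the plates, 260 mm long, about 26 mm high; to be left alone.
- screwdriver: Screwdriver lying on the bench between the plates and the nest, 190 mm long, about 26 mm high; to be left alone.
- wrench: Flat steel wrench, 170 mm long, 8 mm high, lying at the far left of the plates; to be left alone.
- oiler: Yellow oil bottle with red cap, 52 mm wide, 110 mm high, standing beyond the nest and plates (origin under its base); to be left alone.
- tin: White tin with a red rim, 80 mm wide, 70 mm high, standing to the right of the nest (origin under its base); to be left alone.
Not all that is in view belongs to the job. Leave any blue, purple or red look-alike of the part that bears thick_c alone.

How it is judged:
On the way, in this order (a step that is already met when the one before it is completed fails the run):
1. the thick brass plate lies flat on the bed against the stop, let go (x of thick_c in the frame of bed between -0.007 and 0.006 m and y of thick_c in the frame of bed between -0.01 and 0.01 m and z of thick_c in the frame of bed between 0.004 and 0.012 m and angle between the z axis of thick_c and the z axis of bed, either way round below 0.07 rad and angle between the x axis of thick_c and the x axis of bed, either way round below 0.12 rad and contact force between the fingers and thick below 0.1 N and linear speed of thick below 0.02 m/s), for 0.2 s.
2. the thick plate is pressed down on the bed by the fingers (bed feels over 9 N, plate's weight included) for 0.3 s while it lies flat (x of thick_c in the frame of bed between -0.007 and 0.006 m and y of thick_c in the frame of bed between -0.01 and 0.01 m and z of thick_c in the frame of bed between 0.004 and 0.012 m and angle between the z axis of thick_c and the z axis of bed, either way round below 0.07 rad and angle between the x axis of thick_c and the x axis of bed, either way round below 0.12 rad and contact force between the fingers and thick above 4 N and contact force between thick and bed above 9 N), for 0.3 s.
3. the thin brass plate lies flat on the thick one against the stop, let go (x of thick_c in the frame of bed between -0.007 and 0.006 m and y of thick_c in the frame of bed between -0.01 and 0.01 m and z of thick_c in the frame of bed between 0.004 and 0.012 m and angle between the z axis of each of thick_c, thin_c and the z axis of bed, either way round below 0.07 rad and angle between the x axis of each of thick_c, thin_c and the x axis of bed, either way round below 0.12 rad and x of thin_c in the frame of bed between -0.017 and -0.004 m and y of thin_c in the frame of bed between -0.01 and 0.01 m and z of thin_c in the frame of bed between 0.017 and 0.025 m and contact force between the fingers and thin below 0.1 N and linear speed of thin below 0.02 m/s), for 0.2 s.
4. the thin plate is pressed down on the thick one by the fingers (over 7 N between the plates, weight included) for 0.3 s while it lies flat (x of thick_c in the frame of bed between -0.007 and 0.006 m and y of thick_c in the frame of bed between -0.01 and 0.01 m and z of thick_c in the frame of bed between 0.004 and 0.012 m and angle between the z axis of each of thick_c, thin_c and the z axis of bed, either way round below 0.07 rad and angle between the x axis of each of thick_c, thin_c and the x axis of bed, either way round below 0.12 rad and x of thin_c in the frame of bed between -0.017 and -0.004 m and y of thin_c in the frame of bed between -0.01 and 0.01 m and z of thin_c in the frame of bed between 0.017 and 0.025 m and contact force between the fingers and thin above 4 N and contact force between thin and thick above 7 N), for 0.3 s.
At the end, for the whole second after the job is handed in: Thick brass plate flat on the bed and thin brass plate flat on it, both within 8 mm of the stop, within 10 mm of the bed's centre line, lengthwise up the slope within 0.12 rad and parallel to the bed within 0.07 rad, at rest and let go (all of step 3 and contact force between the fingers and thick below 0.1 N and linear speed of thick below 0.02 m/s); the robot touches nothing.
It fails at once if a bystander (steel plate, tool, bottle or tin) is moved more than 20 mm (distance of any of steel_thick_c, steel_thin_c, hammer, screwdriver, wrench, oiler, tin from where it was at the start of the episode above 0.02 m).
It fails at once if a brass plate is dropped (falls faster than 0.4 m/s out of the fingers) ((contact force between the fingers and thick below 0.05 N and linear speed of thick above 0.4 m/s) or (contact force between the fingers and thin below 0.05 N and linear speed of thin above 0.4 m/s)).
It also fails if it takes over 66 s, if anything falls off the work surface, if the arm or the gripper's body presses on something with over 40 N, if the wrist force passes 120 N, or if a joint passes its speed limit or range.

ROBOT

A 6-joint arm with a two-finger parallel gripper is mounted at the origin on the work surface. World frame = base frame: x ahead of the robot, y to its left, z up, the work surface at z = 0. Lengths are in m, angles in rad, forces in N, time in s.
With the tool pointing down it reaches from about 0.35 to 0.85 m from the base axis. Payload 8.1 kg.
Tool frame: the origin (TCP) lies on the mounting face of the last link; the fingertips stand 186 mm ahead of it and the grasp point (between the pads) lies 167 mm ahead of it; z points along the fingers, y is the line along which they close (so a half turn about z gives the same grasp; the last joint's range is limited). The gripper opens to 93 mm and grips with 3 to 60 N. Pads are 15 mm wide; open, the fingers measure 128 mm over their backs; the gripper's body (75 mm by 188 mm) begins 65 mm behind the grasp point.
Start: joints at [1.176, 0.13, 1.488, -0, 1.523, -0.085], TCP at [0.183, 0.571, 0.405] pointing down, gripper open.
Joint ranges: [-2.96, 2.96], [-0.89, 2.26], [0.02, 2.5], [-1.34, 4.48], [0, 2.73], [-2.66, 2.66]. Speed limits (rad/s): [2.39, 2.39, 2.79, 3.14, 3.14, 3.14].

INTERFACE

Orientations are given as a rotation vector (axis times angle).
In Python, from plant import read_state, read_camera, camera_params, close_job gives the robot as it stands. The module is installed in compiled form; this text tells all that it offers.
- The arm moves only by the tool servo_tool, never from a script. Its argument "increments" is a list of rows, each an object with "slide": the shift along the tool's x, y, z in mm, a list of three; "dr": the turn, a rotation vector about the tool's x, y, z in rad, a list of three; "jaw": the closure, from 0 (fully open) to 1 (shut). In form: [{"slide": [x, y, z], "dr": [ax, ay, az], "jaw": jaw}, ...]. A call has 1 to 20 rows; each row is the pose to reach, as a shift and turn from the pose commanded when the call began, along the tool's axes at that moment; what a row does not reach only later rows make up. A row lasts 1/10 s, in which the tool goes at most 50 mm and 8.59 degrees, less where a joint would pass 70% of its speed; a pose out of reach is approached as far as the arm can. A call with a gripper value outside its range is refused whole. The fingers move at their own pace and stop on an object; "force" is the grip in N (left out, the last holds). Time passes only in rows, so rows that repeat a pose let the fingers close. It gives the time, the measured TCP pose, the force, the opening and the grip force at its end, in the units of the state.
- read_state(): the state, without advancing time (a new reading comes with each control period).
- read_camera(name): name is "scene" or "top" or "wrist"; returns (picture, depth): 384x512x3 uint8, red, green, blue; 384x512 float32, m along the optical axis (not along the pixel's ray), 0 where there is no reading.
- camera_params(name): a dict with "fx", "fy", "cx", "cy" (pixels), "rvec" (rotation vector, rad) and "tvec" (3), from world to camera coordinates, as OpenCV has them. Camera axes: x right, y down, z forward; pixel columns grow to the right and rows downward; lengths in m; the calibration is good to about 2 mm. The wrist camera is an equidistant fisheye: a pixel r from the principal point sees the ray r / f radians off the axis. A picture is of the moment at which its call begins: read the wrist's pose just before it. camera_params takes no time and is no camera call; for the wrist camera it gives the pose at the moment of the call.
- close_job(): hands the job in; it is judged then, once.
The state is a dict: "t": time; "q": joint angles; "dq": joint speeds; "joint_torque": joint torques, N m; "tool_pos": TCP position; "orientation": TCP orientation; "force": force on the tool from outside, world axes, zero at the start; "wrist_torque": the same for the moment, N m; "opening": finger opening in m; "gripper_force": force on a finger pad.
Only numpy, scipy, OpenCV 4.12 (cv2) and the standard library are available. Lean on these libraries where they do the work, as an engineer would, in place of code of your own. Each camera call takes 0.05 s, during which the arm holds its last target. There are 200 camera calls.

## Working session

There is one attempt and no reset: what is moved stays moved. The work goes in short steps, Python scripts to look and compute and a tool call to move; the robot and the scene stay as the last step left them, time stands still between calls to the robot, and variables do not carry over. Pictures are saved under pics/ and viewed, at most 13 in all, crops included, and the job is handed in when it is done.

Besides the shell and the picture viewer there is one more tool, called by a JSON object that holds its "api" and its "payload", one argument or row to a line. servo_tool: Moves the arm, as the interface text tells. Its arguments: {"type":"object","properties":{"increments":{"type":"array"},"force":{"type":"number"}},"required":["increments"]}

```bash
mkdir -p pics; cat > h.py <<'E'
import numpy as np, cv2
from plant import read_state, read_camera, camera_params, close_job
from scipy.spatial.transform import Rotation as R
def cam(n):
    p=camera_params(n); im,d=read_camera(n); return p,im,d
def pts(p,d):  # world point per pixel (pinhole)
    v,u=np.indices(d.shape); c=np.stack([(u-p['cx'])/p['fx']*d,(v-p['cy'])/p['fy']*d,d],-1)
    M=R.from_rotvec(np.ravel(p['rvec'])).as_matrix(); return (c-np.ravel(p['tvec']))@M
def save(n,im): cv2.imwrite('pics/'+n,cv2.cvtColor(im,cv2.COLOR_RGB2BGR))
E
python3 - <<'E'
from h import *
s=read_state(); print(s)
a=[]
for n in('top','scene'):
    p,im,d=cam(n); np.savez(n+'0.npz',im=im,d=d,W=pts(p,d)); a.append(im); print(n,p)
save('a.png',cv2.resize(np.vstack(a),(450,600*1)) if 0 else np.hstack(a)[:, :])
save('top.png',a[0]); save('scene.png',a[1])
E
```

```text
{'t': 0.0, 'q': array([ 1.17558263e+00,  1.31159038e-01,  1.48929247e+00, -1.08636295e-05,
        1.52299084e+00, -8.54304111e-02]), 'dq': array([ 0.00089123, -0.0012708 , -0.00014446,  0.00248182,  0.00076446,
        0.00190942]), 'joint_torque': array([-9.29426897e-04, -5.59825337e+01, -4.91772437e+01,  7.67216971e-02,
        3.48515657e-02, -2.50577214e-04]), 'tool_pos': array([0.18281969, 0.57122529, 0.40368116]), 'orientation': array([-4.84595734e-01, -3.10355660e+00,  2.82566238e-03]), 'force': array([-0.04929204,  0.21249653, -1.08787198]), 'wrist_torque': array([0.02920089, 0.01873225, 0.0447585 ]), 'gripper_force': 0.0, 'opening': 0.09328704893805033}
top {'fx': 433.64975022802673, 'fy': 433.64975022802673, 'cx': 247.38909285804039, 'cy': 193.20426146169825, 'rvec': array([ 2.14646381, -2.12392505,  0.22439928]), 'tvec': array([0.02323277, 0.52169823, 1.52956634])}
scene {'fx': 443.87758049584994, 'fy': 443.87758049584994, 'cx': 251.37913651941875, 'cy': 190.67504942697695, 'rvec': array([ 1.0100929 ,  2.2574309 , -1.22238569]), 'tvec': array([ 0.30734034, -0.14377332,  1.79139088])}
```

View pics/top.png

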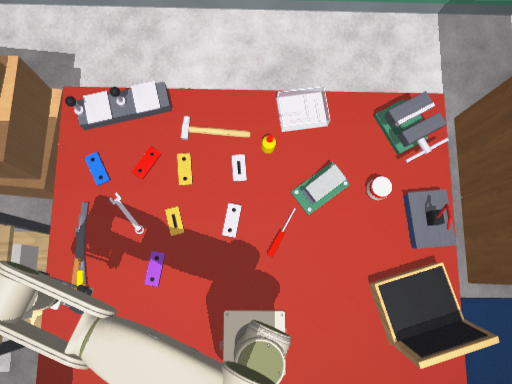

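View pics/scene.png

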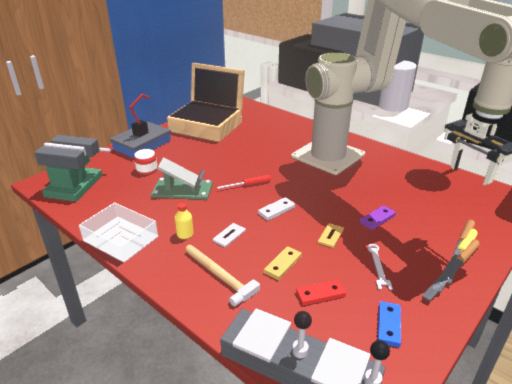

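The top view shows yellow candidates: two-hole plate at (184,168), which is thick brass, and slotted plate at (175,220), which is thin brass. The oiler cap is at (268,144) and the yellow handle at (80,280). Look-alikes are blue (97,168), red (146,162), purple (154,269), steel thick (232,220) and steel thin (239,167). The nest is at (320,187), with the screwdriver at (283,233) and tin at (380,187). I'll check the choice with a close crop and measure.

```bash
python3 - <<'E'
from h import *
z=np.load('top0.npz'); im,d,W=z['im'],z['d'],z['W']
big=lambda r,c:cv2.resize(im[r[0]:r[1],c[0]:c[1]],None,fx=4,fy=4,interpolation=cv2.INTER_CUBIC)
save('crop.png',np.hstack([big((145,245),(150,250)),big((145,245),(270,370))]))
hsv=cv2.cvtColor(im,cv2.COLOR_RGB2HSV)
m=((hsv[...,0]>18)&(hsv[...,0]<32)&(hsv[...,1]>120)&(hsv[...,2]>90)).astype(np.uint8)
m=cv2.morphologyEx(m,cv2.MORPH_CLOSE,np.ones((7,7)))
n,l,st,ce=cv2.connectedComponentsWithStats(m)
for i in range(1,n):
    if st[i,4]<60: continue
    q=W[(l==i)&(d>0)]; c=cv2.minAreaRect(np.float32(q[:,:2]*1000)); print(ce[i].round(),st[i,4],'z',np.median(q[:,2]).round(4),c)
# bed plane
q=W[165:205,300:350]; qq=q.reshape(-1,3); qi=im[165:205,300:350].reshape(-1,3).astype(int)
g=(qi.max(1)-qi.min(1)<25)&(qi.mean(1)>100)&(qq[:,2]>.03)
qq=qq[g]; print(len(qq),qq.min(0),qq.max(0))
A=np.c_[qq[:,:2],np.ones(len(qq))]
for _ in range(8):
    x=np.linalg.lstsq(A,qq[:,2],rcond=None)[0]; r=abs(A@x-qq[:,2]); A,qq=A[r<.006],qq[r<.006]
print(x,len(qq),r.std()); nn=np.r_[-x[:2],1]/np.linalg.norm(np.r_[-x[:2],1]); print('n',nn,np.degrees(np.arccos(nn[2])),'mean',qq.mean(0))
u=np.r_[0,0,1]-nn*nn[2]; u/=np.linalg.norm(u); v=np.cross(nn,u)
a,b=qq@u,qq@v; print('u',u,'v',v, a.min(),a.max(),b.min(),b.max())
pp=np.c_[a,b]; print(cv2.minAreaRect(np.float32(pp*1000)), nn@qq.mean(0))
E
```

```text
[268. 145.] 186 z 0.0739 ((714.4828491210938, -42.236270904541016), (65.4061279296875, 49.329097747802734), 42.45842361450195)
[184. 169.] 407 z 0.0162 ((617.6614379882812, 264.9840087890625), (118.83709716796875, 49.16554260253906), 6.147056579589844)
[174. 221.] 353 z 0.0104 ((422.7558898925781, 295.50787353515625), (99.1172103881836, 48.961097717285156), 15.094156265258789)
[ 79. 278.] 109 z 0.0243 ((214.52272033691406, 578.4425659179688), (64.85189056396484, 109.88402557373047), 7.11509895324707)
746 [ 0.23074827 -0.31490793  0.03597476] [0.6158485  0.06545309 1.59835951]
[-0.90057701 -0.04555295  0.56828194] 34 0.001413623380245374
n [0.66881853 0.03383015 0.74265557] 42.04187676505944 mean [ 0.55626765 -0.25052501  0.07873224]
u [-0.74170733 -0.03751701  0.66967358] v [ 0.05051737 -0.99872318  0.        ] -0.3687535272984846 -0.3296690977425073 0.24061133379700086 0.31771004495292665
((-349.4925537109375, 278.06072998046875), (83.31226348876953, 12.061409950256348), 64.51361083984375) 0.4220377489398157
```

View pics/crop.png

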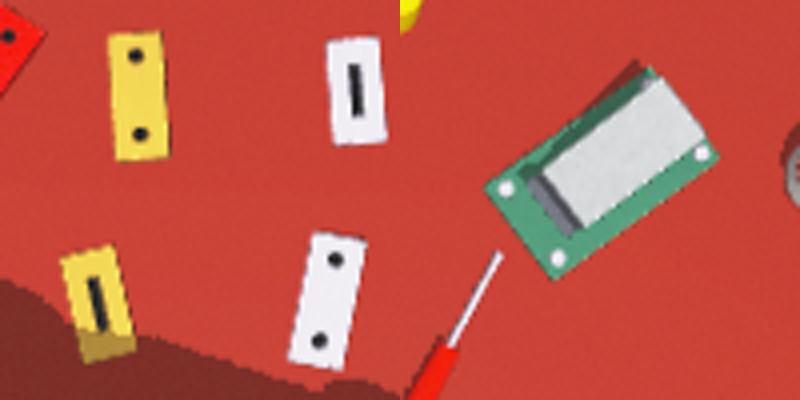

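The crop confirms the choice: thick brass with two holes is at crop (137,95), thin brass with a slot at (97,303). The bed's bright face is crop (540..707, 78..230), with its dark stop at the lower left (555,205). Next I'll fit the bed.

```bash
cat >> h.py <<'E'
def rel(Pt,Rt,Pc=None,Rc=None):  # target TCP world -> slide mm, dr in current tool axes
    s=read_state(); Pc=s['tool_pos'] if Pc is None else Pc; Rc=R.from_rotvec(s['orientation']) if Rc is None else Rc
    return (Rc.inv().apply(Pt-Pc)*1000).round(1),(Rc.inv()*Rt).as_rotvec().round(4)
def tool(z,y):  # rotation from tool z, y axes
    z=z/np.linalg.norm(z); y=y-z*(y@z); y/=np.linalg.norm(y); return R.from_matrix(np.c_[np.cross(y,z),y,z])
E
python3 - <<'E'
from h import *
z=np.load('top0.npz'); im,d,W=z['im'],z['d'],z['W']
poly=np.array([(305,189),(334.5,164.5),(346.7,179.5),(315,202.5)]); c=poly.mean(0)
m=np.zeros(d.shape,np.uint8); cv2.fillConvexPoly(m,((poly-c)*.8+c).round().astype(int),1)
q=W[(m>0)&(d>0)]; 
A=np.c_[q[:,:2],np.ones(len(q))]; x=np.linalg.lstsq(A,q[:,2],rcond=None)[0]; print(len(q),(A@x-q[:,2]).std())
n=np.r_[-x[:2],1]; n/=np.linalg.norm(n); print('n',n,'tilt',np.degrees(np.arccos(n[2])))
u=np.r_[0,0,1]-n*n[2]; u/=np.linalg.norm(u); v=np.cross(n,u)
# bright-mask rays onto plane
p=camera_params('top'); M=R.from_rotvec(p['rvec']).as_matrix(); C=-M.T@p['tvec']
def ray(px):
    px=np.atleast_2d(px); r=np.c_[(px[:,0]-p['cx'])/p['fx'],(px[:,1]-p['cy'])/p['fy'],np.ones(len(px))]@M
    t=(n@q.mean(0)-n@C)/(r@n); return C+r*t[:,None]
cc=q.mean(0)
P=ray(poly); print('corners uv mm',(np.c_[(P-cc)@u,(P-cc)@v]*1000).round(1)); print('cc',cc)
roi=np.zeros_like(m); cv2.fillConvexPoly(roi,((poly-c)*1.25+c).round().astype(int),1)
hs=cv2.cvtColor(im,cv2.COLOR_RGB2HSV); b=((hs[...,1]<25)&(hs[...,2]>170)&(roi>0)).astype(np.uint8)
k,l,st,ce=cv2.connectedComponentsWithStats(b); i=1+st[1:,4].argmax(); b=(l==i)
vy,vx=np.nonzero(b); B=ray(np.c_[vx,vy]); r=cv2.minAreaRect(np.float32(np.c_[(B-cc)@u,(B-cc)@v]*1000)); print(b.sum(),r,cv2.boxPoints(r))
dk=(roi>0)&(hs[...,2]<130)&(hs[...,1]<90); print('dark',dk.sum(),W[dk][:, :].round(3)[:60:3])
print('u',u,'v',v,'yaw',np.degrees(np.arctan2(u[1],u[0])))
# origin by z=.075 on the plane
print('colsz', cc+u*(.075-cc[2])/u[2])
E
```

```text
481 0.004196611861817398
n [-0.29484202  0.40117569  0.86725212] tilt 29.85912821054277
corners uv mm [[-73.   29.7]
 [ 67.7  34.6]
 [ 69.3 -33.6]
 [-73.6 -31.6]]
cc [ 0.5545306  -0.2514626   0.07824447]
697 ((1.3248062133789062, -2.865283966064453), (137.65602111816406, 76.89802551269531), 0.7948342561721802) [[-68.029945  34.625244]
 [-66.96322  -42.26538 ]
 [ 70.67956  -40.355812]
 [ 69.61283   36.534813]]
dark 76 [[ 0.646 -0.293  0.006]
 [ 0.63  -0.277  0.01 ]
 [ 0.617 -0.265  0.012]
 [ 0.606 -0.249  0.011]
 [ 0.593 -0.233  0.014]
 [ 0.577 -0.214  0.016]
 [ 0.566 -0.199  0.011]
 [ 0.554 -0.187  0.014]
 [ 0.548 -0.177  0.008]
 [ 0.538 -0.181  0.055]
 [ 0.532 -0.168  0.066]
 [ 0.535 -0.184  0.054]
 [ 0.529 -0.183  0.063]
 [ 0.526 -0.187  0.063]
 [ 0.522 -0.186  0.063]
 [ 0.529 -0.181  0.008]
 [ 0.52  -0.195  0.056]
 [ 0.516 -0.199  0.055]
 [ 0.513 -0.203  0.051]
 [ 0.509 -0.202  0.055]]
u [ 0.51359346 -0.69881901  0.49786921] v [0.8057853  0.59220778 0.        ] yaw -53.686163799719736
colsz [ 0.55118366 -0.24690859  0.075     ]
```

```bash
python3 - <<'E'
from h import *
a=np.radians(6.1+90)
print(rel(np.r_[.6177,.265,.30],tool(np.r_[0,0,-1.],np.r_[np.cos(a),np.sin(a),0])))
E
```

```text
(array([-507.6, -158.9,  104. ]), array([-0.0016, -0.0005, -0.4163]))
```

{"api": "servo_tool", "payload": {
  "increments": [
    {"slide":[-46,-14,9],"dr":[0,0,-0.04],"jaw":0},
    {"slide":[-92,-29,19],"dr":[0,0,-0.08],"jaw":0},
    {"slide":[-138,-43,28],"dr":[0,0,-0.12],"jaw":0},
    {"slide":[-184,-58,38],"dr":[0,0,-0.16],"jaw":0},
    {"slide":[-230,-72,47],"dr":[0,0,-0.2],"jaw":0},
    {"slide":[-276,-87,57],"dr":[0,0,-0.24],"jaw":0},
    {"slide":[-322,-101,66],"dr":[0,0,-0.28],"jaw":0},
    {"slide":[-368,-116,76],"dr":[0,0,-0.32],"jaw":0},
    {"slide":[-414,-130,85],"dr":[0,0,-0.36],"jaw":0},
    {"slide":[-460,-144,95],"dr":[0,0,-0.4],"jaw":0},
    {"slide":[-507.6,-158.9,104],"dr":[-0.0016,-0.0005,-0.4163],"jaw":0},
    {"slide":[-507.6,-158.9,104],"dr":[-0.0016,-0.0005,-0.4163],"jaw":0},
    {"slide":[-507.6,-158.9,104],"dr":[-0.0016,-0.0005,-0.4163],"jaw":0},
    {"slide":[-507.6,-158.9,104],"dr":[-0.0016,-0.0005,-0.4163],"jaw":0},
    {"slide":[-507.6,-158.9,104],"dr":[-0.0016,-0.0005,-0.4163],"jaw":0}
  ]
}}

```text
t: 1.6
tool_pos: [0.6171, 0.2665, 0.3012]
orientation: [-0.17, 3.136, 0.003]
force: [0.2, 1.0, 1.2]
opening: 0.0928
gripper_force: 0.0
```

```bash
cat >> h.py <<'E'
def wray(p,px):  # fisheye rays: camera centre, world directions
    px=np.atleast_2d(np.float64(px)); a=(px-[p['cx'],p['cy']])/[p['fx'],p['fy']]; th=np.hypot(*a.T); s=np.sin(th)/np.maximum(th,1e-9)
    M=R.from_rotvec(np.ravel(p['rvec'])).as_matrix(); return -M.T@np.ravel(p['tvec']),np.c_[a*s[:,None],np.cos(th)]@M
def onz(p,px,n,o):  # rays onto plane through o with normal n
    C,D=wray(p,px); return C+D*(((o-C)@n)/(D@n))[:,None]
def brass(im,top,area=400):  # brass blobs
    h=cv2.cvtColor(im,cv2.COLOR_RGB2HSV)
    m=((h[...,0]>18)&(h[...,0]<32)&(h[...,1]>100)&(h[...,2]>80)).astype(np.uint8)
    return cv2.morphologyEx(m,cv2.MORPH_CLOSE,np.ones((top,top)))
E
python3 - <<'E'
from h import *
s=read_state(); p,im,d=cam('wrist'); print(s['tool_pos'],s['orientation'],p); save('w1.png',im)
m=brass(im,9); n,l,st,ce=cv2.connectedComponentsWithStats(m)
for i in range(1,n):
    if st[i,4]<400: continue
    v,u=np.nonzero(l==i); P=onz(p,np.c_[u,v],np.r_[0,0,1.],np.r_[0,0,.016]); print(ce[i].round(),st[i],cv2.minAreaRect(np.float32(P[:,:2]*1000)))
E
```

```text
[0.61705185 0.26653129 0.30121948] [-1.69563024e-01  3.13594379e+00  2.91952105e-03] {'fx': 297.3186396354542, 'fy': 297.3186396354542, 'cx': 256.2565474408042, 'cy': 194.75905695410032, 'rvec': array([-1.95770205, -2.18079453, -0.32289636]), 'tvec': array([-0.1999111 , -0.62003597,  0.10728073])}
[313.  26.] [ 283    0   61   52 2401] ((453.3037109375, 301.64874267578125), (50.28610610961914, 49.55850601196289), 13.774563789367676)
[254. 194.] [ 227  135   56  121 6032] ((621.6456909179688, 266.29266357421875), (119.823974609375, 49.49422836303711), 5.574827194213867)
[ 12. 242.] [   0  220   30   51 1067] ((720.4921264648438, -59.38438034057617), (51.142967224121094, 108.28990173339844), 33.8170051574707)
[ 99. 294.] [ 89 271  24  48 582] ((766.8594360351562, 91.71678161621094), (30.652395248413086, 80.90989685058594), 78.1314468383789)
[414. 294.] [400 271  24  48 579] ((726.082763671875, 472.1480407714844), (81.16439056396484, 30.880048751831055), 24.305402755737305)
[362. 345.] [ 232  313  257   51 4345] ((806.6624755859375, 453.57427978515625), (43.75148010253906, 391.0961608886719), 6.041409969329834)
```

View pics/w1.png

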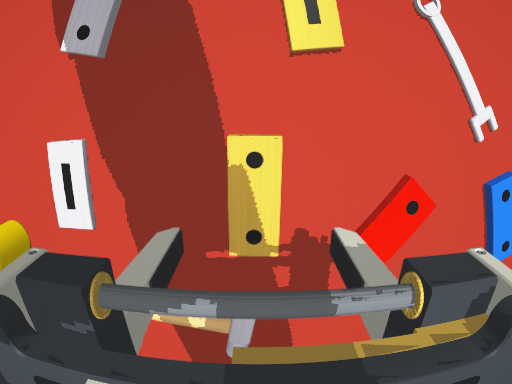

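The wrist view shows the thick plate clear at (254,194), holes at (254,160) and (254,237), in line between the fingers. I'll descend and grip.

{"api": "servo_tool", "payload": {
  "increments": [
    {"slide":[-2.4,0.8,30],"dr":[0,0,0.007],"jaw":0},
    {"slide":[-2.4,0.8,60],"dr":[0,0,0.007],"jaw":0},
    {"slide":[-2.4,0.8,85],"dr":[0,0,0.007],"jaw":0},
    {"slide":[-2.4,0.8,100],"dr":[0,0,0.007],"jaw":0},
    {"slide":[-2.4,0.8,107],"dr":[0,0,0.007],"jaw":0},
    {"slide":[-2.4,0.8,110],"dr":[0,0,0.007],"jaw":0},
    {"slide":[-2.4,0.8,110],"dr":[0,0,0.007],"jaw":0},
    {"slide":[-2.4,0.8,110],"dr":[0,0,0.007],"jaw":0.6},
    {"slide":[-2.4,0.8,110],"dr":[0,0,0.007],"jaw":0.6},
    {"slide":[-2.4,0.8,110],"dr":[0,0,0.007],"jaw":0.6},
    {"slide":[-2.4,0.8,110],"dr":[0,0,0.007],"jaw":0.6},
    {"slide":[-2.4,0.8,110],"dr":[0,0,0.007],"jaw":0.6},
    {"slide":[-2.4,0.8,110],"dr":[0,0,0.007],"jaw":0.6},
    {"slide":[-2.4,0.8,110],"dr":[0,0,0.007],"jaw":0.6},
    {"slide":[-2.4,0.8,110],"dr":[0,0,0.007],"jaw":0.6},
    {"slide":[-2.4,0.8,110],"dr":[0,0,0.007],"jaw":0.6}
  ],
  "force": 45
}}

```text
t: 3.25
tool_pos: [0.6204, 0.2662, 0.1908]
orientation: [-0.156, 3.137, 0.001]
force: [0.1, -4.7, 2.2]
opening: 0.0497
gripper_force: 45.0
```

{"api": "servo_tool", "payload": {
  "increments": [
    {"slide":[0,0,-10],"dr":[0,0,0],"jaw":0.6},
    {"slide":[0,0,-30],"dr":[0,0,0],"jaw":0.6},
    {"slide":[0,0,-60],"dr":[0,0,0],"jaw":0.6},
    {"slide":[0,0,-90],"dr":[0,0,0],"jaw":0.6},
    {"slide":[0,0,-120],"dr":[0,0,0],"jaw":0.6},
    {"slide":[0,0,-150],"dr":[0,0,0],"jaw":0.6},
    {"slide":[0,0,-180],"dr":[0,0,0],"jaw":0.6},
    {"slide":[0,0,-180],"dr":[0,0,0],"jaw":0.6},
    {"slide":[0,0,-180],"dr":[0,0,0],"jaw":0.6}
  ]
}}

```text
t: 4.15
tool_pos: [0.6199, 0.2666, 0.3701]
orientation: [-0.157, 3.137, 0.003]
force: [-0.0, 0.6, -7.6]
opening: 0.0497
gripper_force: 45.0
```

```bash
cat >> h.py <<'E'
N=np.array([-0.3,0.4,0.866]); N/=np.linalg.norm(N)
yw=np.radians(-53.7); th=np.radians(30)
U=np.r_[np.cos(yw)*np.cos(th),np.sin(yw)*np.cos(th),np.sin(th)]; V=np.r_[-np.sin(yw),np.cos(yw),0]; N=np.cross(U,V)
O=np.array([.5512,-.2469,.075]); RB=tool(-N,V)
def bed(x,y,z): return O+(U*x+V*y+N*z)/1000
E
python3 - <<'E'
from h import *
s=read_state(); print(s['tool_pos'],s['force'],s['gripper_force'])
sl,dr=rel(bed(5,0,8+80+183),RB); print(sl,dr,bed(5,0,271))
for k in range(1,17): print((sl*k/16).round(0),(dr*k/16).round(3))
E
```

```text
[0.61993294 0.26660148 0.37011867] [-7.02292224e-03  6.19905220e-01 -7.60827037e+00] 44.99678134918213
[ 186.3 -391.3   57. ] [ 0.2734 -0.4757  1.0118] [ 0.47354571 -0.14118649  0.31219288]
[ 12. -24.   4.] [ 0.017 -0.03   0.063]
[ 23. -49.   7.] [ 0.034 -0.059  0.126]
[ 35. -73.  11.] [ 0.051 -0.089  0.19 ]
[ 47. -98.  14.] [ 0.068 -0.119  0.253]
[  58. -122.   18.] [ 0.085 -0.149  0.316]
[  70. -147.   21.] [ 0.103 -0.178  0.379]
[  82. -171.   25.] [ 0.12  -0.208  0.443]
[  93. -196.   28.] [ 0.137 -0.238  0.506]
[ 105. -220.   32.] [ 0.154 -0.268  0.569]
[ 116. -245.   36.] [ 0.171 -0.297  0.632]
[ 128. -269.   39.] [ 0.188 -0.327  0.696]
[ 140. -293.   43.] [ 0.205 -0.357  0.759]
[ 151. -318.   46.] [ 0.222 -0.387  0.822]
[ 163. -342.   50.] [ 0.239 -0.416  0.885]
[ 175. -367.   53.] [ 0.256 -0.446  0.949]
[ 186. -391.   57.] [ 0.273 -0.476  1.012]
```

{"api": "servo_tool", "payload": {
  "increments": [
    {"slide":[12,-24,0],"dr":[0.017,-0.03,0.063],"jaw":0.6},
    {"slide":[23,-49,0],"dr":[0.034,-0.059,0.126],"jaw":0.6},
    {"slide":[35,-73,0],"dr":[0.051,-0.089,0.19],"jaw":0.6},
    {"slide":[47,-98,0],"dr":[0.068,-0.119,0.253],"jaw":0.6},
    {"slide":[58,-122,0],"dr":[0.085,-0.149,0.316],"jaw":0.6},
    {"slide":[70,-147,0],"dr":[0.103,-0.178,0.379],"jaw":0.6},
    {"slide":[82,-171,5],"dr":[0.12,-0.208,0.443],"jaw":0.6},
    {"slide":[93,-196,10],"dr":[0.137,-0.238,0.506],"jaw":0.6},
    {"slide":[105,-220,15],"dr":[0.154,-0.268,0.569],"jaw":0.6},
    {"slide":[116,-245,20],"dr":[0.171,-0.297,0.632],"jaw":0.6},
    {"slide":[128,-269,28],"dr":[0.188,-0.327,0.696],"jaw":0.6},
    {"slide":[140,-293,35],"dr":[0.205,-0.357,0.759],"jaw":0.6},
    {"slide":[151,-318,42],"dr":[0.222,-0.387,0.822],"jaw":0.6},
    {"slide":[163,-342,48],"dr":[0.239,-0.416,0.885],"jaw":0.6},
    {"slide":[175,-367,53],"dr":[0.256,-0.446,0.949],"jaw":0.6},
    {"slide":[186.3,-391.3,57],"dr":[0.2734,-0.4757,1.0118],"jaw":0.6},
    {"slide":[186.3,-391.3,57],"dr":[0.2734,-0.4757,1.0118],"jaw":0.6},
    {"slide":[186.3,-391.3,57],"dr":[0.2734,-0.4757,1.0118],"jaw":0.6},
    {"slide":[186.3,-391.3,57],"dr":[0.2734,-0.4757,1.0118],"jaw":0.6},
    {"slide":[186.3,-391.3,57],"dr":[0.2734,-0.4757,1.0118],"jaw":0.6}
  ]
}}

```text
t: 6.15
tool_pos: [0.4737, -0.1407, 0.3124]
orientation: [1.199, 2.371, -0.321]
force: [0.3, -0.2, -7.6]
opening: 0.0499
gripper_force: 45.0
```

```bash
python3 - <<'E'
from h import *
s=read_state(); p,im,d=cam('wrist'); save('w2.png',im); Rc=R.from_rotvec(s['orientation']); print(s['tool_pos'],Rc.as_matrix().round(3),s['force'],s['q'].round(2)); print(RB.as_matrix().round(3))
M=R.from_rotvec(p['rvec']).as_matrix(); C=-M.T@p['tvec']; print('cam in tool',Rc.inv().apply(C-s['tool_pos']),(Rc.inv().as_matrix()@M.T).round(2))
m=brass(im,9); n,l,st,ce=cv2.connectedComponentsWithStats(m)
for i in range(1,n):
    if st[i,4]>400: print(ce[i].round(),st[i])
E
```

```text
[ 0.47374026 -0.14072624  0.31235383] [[-0.514  0.805  0.295]
 [ 0.698  0.593 -0.402]
 [-0.499 -0.001 -0.866]] [ 0.26347454 -0.1620935  -7.62156914] [-0.27 -0.28  2.1  -0.39  0.94 -0.74]
[[-0.513  0.806  0.296]
 [ 0.698  0.592 -0.403]
 [-0.5    0.    -0.866]]
cam in tool [0.07989845 0.00079382 0.01922962] [[-0.   -0.96 -0.29]
 [ 1.   -0.    0.  ]
 [-0.   -0.29  0.96]]
[488. 128.] [ 458   92   54   78 2823]
[256. 218.] [  210   146    94   146 12116]
[164. 301.] [158 276  17  51 474]
[348. 302.] [339 277  17  50 461]
[256. 323.] [220 318  74  10 684]
[302. 349.] [ 147  325  300   39 5304]
```

View pics/w2.png

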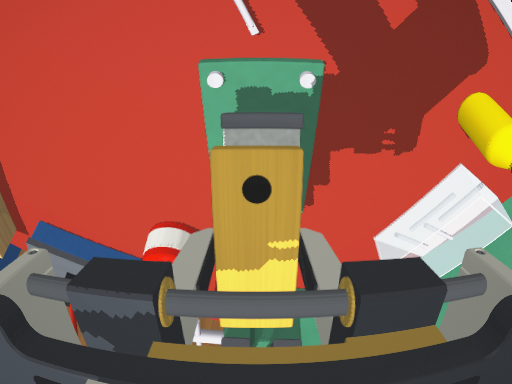

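The wrist view shows the held plate with its lower end at row 147 (cols 212–303), the dark stop at rows 113–130 (cols 222–304), and a grey bed strip between them.

```bash
python3 - <<'E'
from h import *
im=cv2.cvtColor(cv2.imread('pics/w2.png'),cv2.COLOR_BGR2RGB); p=camera_params('wrist'); s=read_state(); P0=s['tool_pos']; Rc=R.from_rotvec(s['orientation'])
uv=lambda P:(np.c_[(P-O)@U,(P-O)@V,(P-O)@N]*1000).round(1)
print('tcp bed',uv(P0[None]))
g=im.astype(int)
for c in (230,255,280): print(c,[tuple(g[r,c]) for r in range(108,152,2)])
for r in (122,140,): print(r,[(c,g[r,c].sum()) for c in list(range(214,230,2))+list(range(294,312,2))])
m=brass(im,9); n,l,st,ce=cv2.connectedComponentsWithStats(m); i=l[218,256]; b=l==i
rows=[np.nonzero(b[:,c])[0].min() for c in (220,240,256,275,295)]; print('plate end rows',rows)
tp=P0+Rc.as_matrix()[:,2]*.175; q=onz(p,np.c_[(220,240,256,275,295),rows],N,tp); print('plate end',uv(q))
for r in (155,170,185,200,215): 
    cs=np.nonzero(b[r])[0]; print('sides',uv(onz(p,[(cs.min(),r),(cs.max(),r)],N,tp)).tolist())
E
```

```text
tcp bed [[  5.1   0.5 271.5]]
230 [(np.int64(88), np.int64(166), np.int64(129)), (np.int64(88), np.int64(166), np.int64(129)), (np.int64(79), np.int64(126), np.int64(105)), (np.int64(85), np.int64(88), np.int64(93)), (np.int64(88), np.int64(92), np.int64(98)), (np.int64(87), np.int64(92), np.int64(97)), (np.int64(85), np.int64(89), np.int64(96)), (np.int64(84), np.int64(87), np.int64(92)), (np.int64(84), np.int64(86), np.int64(91)), (np.int64(82), np.int64(84), np.int64(89)), (np.int64(99), np.int64(103), np.int64(103)), (np.int64(151), np.int64(156), np.int64(152)), (np.int64(151), np.int64(156), np.int64(153)), (np.int64(153), np.int64(158), np.int64(153)), (np.int64(152), np.int64(157), np.int64(154)), (np.int64(148), np.int64(154), np.int64(150)), (np.int64(150), np.int64(155), np.int64(152)), (np.int64(154), np.int64(161), np.int64(157)), (np.int64(154), np.int64(158), np.int64(155)), (np.int64(139), np.int64(114), np.int64(50)), (np.int64(149), np.int64(121), np.int64(53)), (np.int64(187), np.int64(151), np.int64(63))]
255 [(np.int64(58), np.int64(101), np.int64(78)), (np.int64
[... 2470 characters left out ...]
, (226, np.int64(458)), (228, np.int64(455)), (294, np.int64(438)), (296, np.int64(452)), (298, np.int64(458)), (300, np.int64(217)), (302, np.int64(234)), (304, np.int64(238)), (306, np.int64(238)), (308, np.int64(238)), (310, np.int64(232))]
plate end rows [np.int64(146), np.int64(146), np.int64(146), np.int64(146), np.int64(146)]
plate end [[-55.2 -17.8  96.5]
 [-55.1  -7.2  96.5]
 [-55.1   1.2  96.5]
 [-55.1  11.2  96.5]
 [-55.2  21.9  96.5]]
sides [[-50.4, -23.3, 96.5], [-50.4, 26.3, 96.5]]
sides [[-42.2, -23.0, 96.5], [-42.2, 26.0, 96.5]]
sides [[-33.9, -23.3, 96.5], [-33.9, 26.4, 96.5]]
sides [[-25.3, -23.1, 96.5], [-25.3, 26.2, 96.5]]
sides [[-16.4, -23.0, 96.5], [-16.4, 25.5, 96.5]]
```

```bash
python3 - <<'E'
from h import *
p=camera_params('wrist'); s=read_state(); P0=s['tool_pos']; Rc=R.from_rotvec(s['orientation']); z=Rc.as_matrix()[:,2]
uv=lambda P:(np.c_[(P-O)@U,(P-O)@V,(P-O)@N]*1000).round(1).tolist()
print('end top',uv(onz(p,[(256,149.3)],N,P0+z*.175)),'end bot',uv(onz(p,[(256,145.5)],N,P0+z*.191)))
print('stop edge z32',uv(onz(p,[(222,128),(256,128),(300,128)],N,bed(0,0,32))),'far',uv(onz(p,[(256,112.5)],N,bed(0,0,32))))
print('stop sides',uv(onz(p,[(220.8,122),(303,122)],N,bed(0,0,32))))
print('bed sides',uv(onz(p,[(222.5,140),(299.5,140)],N,bed(0,0,0))))
E
```

```text
end top [[-53.3, 1.2, 96.5]] end bot [[-53.3, 1.2, 80.5]]
stop edge z32 [[-60.6, -23.9, 32.0], [-60.4, 1.2, 32.0], [-60.7, 33.9, 32.0]] far [[-71.9, 1.2, 32.0]]
stop sides [[-65.1, -24.7, 32.0], [-65.3, 36.0, 32.0]]
bed sides [[-48.2, -27.3, -0.0], [-48.4, 38.4, 0.0]]
```

{"api": "servo_tool", "payload": {
  "increments": [
    {"slide":[1,1,10],"dr":[0,0,0],"jaw":0.6},
    {"slide":[2,2,25],"dr":[0,0,0],"jaw":0.6},
    {"slide":[4,4.1,40],"dr":[0,0,0],"jaw":0.6},
    {"slide":[5,4.1,53],"dr":[0,0,0],"jaw":0.6},
    {"slide":[5,4.1,63],"dr":[0,0,0],"jaw":0.6},
    {"slide":[5,4.1,69],"dr":[0,0,0],"jaw":0.6},
    {"slide":[5,4.1,72],"dr":[0,0,0],"jaw":0.6},
    {"slide":[5,4.1,74],"dr":[0,0,0],"jaw":0.6},
    {"slide":[5,4.1,74],"dr":[0,0,0],"jaw":0.6},
    {"slide":[5,4.1,74],"dr":[0,0,0],"jaw":0.6}
  ]
}}

```text
t: 7.2
tool_pos: [0.4965, -0.1654, 0.247]
orientation: [1.199, 2.369, -0.322]
force: [0.3, 0.3, -6.4]
opening: 0.0495
gripper_force: 45.0
```

```bash
cat >> h.py <<'E'
def st():
    s=read_state(); P=s['tool_pos']-O; f=s['force']; print('t',round(s['t'],2),'tcp bed',(np.r_[P@U,P@V,P@N]*1000).round(1),'F bed',np.r_[f@U,f@V,f@N].round(1),'open',round(s['opening'],4))
E
python3 -c "
from h import *
st()"
```

```text
t 7.2 tcp bed [  1.1   4.2 198. ] F bed [-3.3  0.4 -5.5] open 0.0495
```

{"api": "servo_tool", "payload": {
  "increments": [
    {"slide":[0,0,1],"dr":[0,0,0],"jaw":0.6},
    {"slide":[0,0,2],"dr":[0,0,0],"jaw":0.6},
    {"slide":[0,0,3],"dr":[0,0,0],"jaw":0.6},
    {"slide":[0,0,4],"dr":[0,0,0],"jaw":0.6},
    {"slide":[0,0,4],"dr":[0,0,0],"jaw":0.6}
  ]
}}

```text
t: 7.7
tool_pos: [0.4974, -0.167, 0.2428]
orientation: [1.2, 2.37, -0.322]
force: [1.1, 0.0, -6.7]
opening: 0.0495
gripper_force: 45.0
```

```bash
python3 -c "
from h import *
st()"
```

```text
t 7.7 tcp bed [  0.6   4.  193.4] F bed [-2.8  0.9 -6.1] open 0.0495
```

{"api": "servo_tool", "payload": {
  "increments": [
    {"slide":[0,0,0.7],"dr":[0,0,0],"jaw":0.6},
    {"slide":[0,0,1.4],"dr":[0,0,0],"jaw":0.6},
    {"slide":[0,0,2],"dr":[0,0,0],"jaw":0.6},
    {"slide":[0,0,2],"dr":[0,0,0],"jaw":0.6}
  ]
}}

```text
t: 8.1
tool_pos: [0.4981, -0.1679, 0.2411]
orientation: [1.2, 2.37, -0.322]
force: [-0.2, 0.6, -6.6]
opening: 0.0493
gripper_force: 45.0
```

```bash
python3 -c "
from h import *
st()"
```

```text
t 8.1 tcp bed [  0.7   4.  191.5] F bed [-3.8  0.2 -5.5] open 0.0493
```

{"api": "servo_tool", "payload": {
  "increments": [
    {"slide":[0,0,0.5],"dr":[0,0,0],"jaw":0.6},
    {"slide":[0,0,1],"dr":[0,0,0],"jaw":0.6},
    {"slide":[0,0,1.5],"dr":[0,0,0],"jaw":0.6},
    {"slide":[0,0,1.5],"dr":[0,0,0],"jaw":0.6}
  ]
}}

```text
t: 8.5
tool_pos: [0.4985, -0.1685, 0.2399]
orientation: [1.2, 2.369, -0.322]
force: [-0.6, 0.0, -6.7]
opening: 0.0496
gripper_force: 45.0
```

```bash
python3 -c "
from h import *
st()"
```

```text
t 8.5 tcp bed [  0.7   4.  190. ] F bed [-3.7 -0.5 -5.6] open 0.0496
```

{"api": "servo_tool", "payload": {
  "increments": [
    {"slide":[0,0,0.5],"dr":[0,0,0],"jaw":0.6},
    {"slide":[0,0,1],"dr":[0,0,0],"jaw":0.6},
    {"slide":[0,0,1.5],"dr":[0,0,0],"jaw":0.6},
    {"slide":[0,0,1.5],"dr":[0,0,0],"jaw":0.6}
  ]
}}

```text
t: 8.9
tool_pos: [0.4988, -0.1686, 0.2397]
orientation: [1.201, 2.37, -0.323]
force: [-17.5, 11.7, 12.3]
opening: 0.0498
gripper_force: 45.0
```

```bash
python3 - <<'E'
from h import *
st(); p,im,d=cam('wrist'); save('w3.png',im)
E
```

```text
t 8.9 tcp bed [  0.9   4.1 189.7] F bed [-11.   -7.2  20.5] open 0.0498
```

View pics/w3.png

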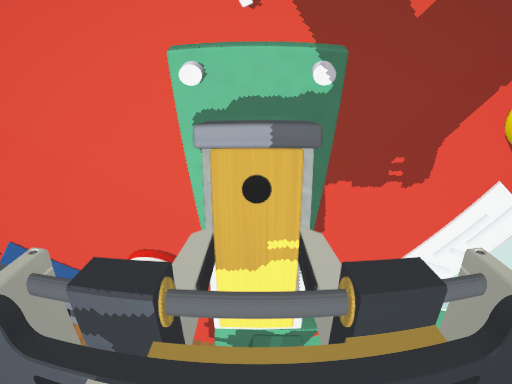

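The plate is down on the bed (rows 149 on, stop edge about 148, bed margins equal on both sides). I'll relax the press and open.

{"api": "servo_tool", "payload": {
  "increments": [
    {"slide":[0,0,-0.7],"dr":[0,0,0],"jaw":0.6},
    {"slide":[0,0,-0.9],"dr":[0,0,0],"jaw":0.6},
    {"slide":[0,0,-0.9],"dr":[0,0,0],"jaw":0.2},
    {"slide":[0,0,-0.9],"dr":[0,0,0],"jaw":0.2},
    {"slide":[0,0,-0.9],"dr":[0,0,0],"jaw":0.2},
    {"slide":[0,0,-0.9],"dr":[0,0,0],"jaw":0.2},
    {"slide":[0,0,-0.9],"dr":[0,0,0],"jaw":0.2},
    {"slide":[0,0,-0.9],"dr":[0,0,0],"jaw":0.2},
    {"slide":[0,0,-15],"dr":[0,0,0],"jaw":0.2},
    {"slide":[0,0,-40],"dr":[0,0,0],"jaw":0.2},
    {"slide":[0,0,-60],"dr":[0,0,0],"jaw":0.6},
    {"slide":[0,0,-60],"dr":[0,0,0],"jaw":1},
    {"slide":[0,0,-60],"dr":[0,0,0],"jaw":1},
    {"slide":[0,0,-60],"dr":[0,0,0],"jaw":1},
    {"slide":[0,0,-60],"dr":[0,0,0],"jaw":1}
  ],
  "force": 20
}}

```text
t: 10.45
tool_pos: [0.4809, -0.145, 0.2892]
orientation: [1.201, 2.371, -0.323]
force: [0.6, 0.4, -0.2]
opening: 0.0393
gripper_force: 0.0
```

```bash
python3 - <<'E'
from h import *
st(); p,im,d=cam('wrist'); save('w4.png',im)
uv=lambda P:(np.c_[(P-O)@U,(P-O)@V]*1000).round(1).tolist()
m=brass(im,9); n,l,s_,ce=cv2.connectedComponentsWithStats(m); g=im.sum(2).astype(int)
for i in range(1,n):
    if s_[i,4]>1500:
        print(ce[i],s_[i]); 
        if 200<ce[i][0]<310 and ce[i][1]<300:
            for c in (235,256,280): print(c,'end row',np.nonzero(l[:,c]==i)[0].min(),g[100:170:2,c].tolist())
            for r in (165,200): 
                c=np.nonzero(l[r]==i)[0]; print('plate sides z16',uv(onz(p,[(c.min(),r),(c.max()+1,r)],N,bed(0,0,16))))
E
```

```text
t 10.45 tcp bed [ -0.    3.7 247.4] F bed [-0.1  0.7 -0.2] open 0.0393
[493.70285228 130.41847595] [ 468   96   44   81 2349]
[257.26901649 208.44502558] [ 223  138   69  145 8795]
235 end row 139 [234, 231, 232, 234, 232, 234, 233, 233, 236, 238, 206, 261, 274, 273, 268, 262, 259, 261, 247, 246, 400, 407, 405, 407, 406, 403, 403, 406, 407, 405, 404, 403, 404, 406, 402]
256 end row 138 [237, 233, 235, 232, 229, 232, 232, 234, 241, 245, 214, 266, 275, 273, 268, 263, 263, 260, 243, 246, 398, 403, 405, 406, 403, 403, 404, 403, 403, 333, 97, 93, 98, 93, 98]
280 end row 139 [234, 232, 232, 231, 229, 231, 236, 234, 237, 240, 203, 264, 276, 271, 270, 268, 263, 262, 249, 241, 387, 403, 402, 401, 404, 406, 404, 400, 404, 405, 404, 403, 404, 405, 403]
plate sides z16 [[-39.4, -19.3], [-39.4, 29.6]]
plate sides z16 [[-12.7, -19.3], [-12.7, 29.6]]
[287.54688367 349.64250046] [ 130  327  303   37 5407]
```

View pics/w4.png

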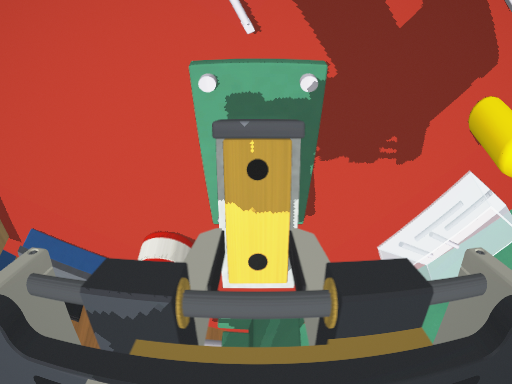

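The plate rests against the stop (plate top edge row 139 meets stop edge), is centred and let go. Next, press it with closed fingers.

{"api": "servo_tool", "payload": {
  "increments": [
    {"slide":[0,1,10],"dr":[0,0,0],"jaw":1},
    {"slide":[0,1,22],"dr":[0,0,0],"jaw":1},
    {"slide":[0,1,32],"dr":[0,0,0],"jaw":1},
    {"slide":[0,1,39],"dr":[0,0,0],"jaw":1},
    {"slide":[0,1,42],"dr":[0,0,0],"jaw":1},
    {"slide":[0,1,43],"dr":[0,0,0],"jaw":1},
    {"slide":[0,1,44],"dr":[0,0,0],"jaw":1},
    {"slide":[0,1,44],"dr":[0,0,0],"jaw":1}
  ]
}}

```text
t: 11.3
tool_pos: [0.4952, -0.162, 0.2528]
orientation: [1.2, 2.369, -0.322]
force: [0.3, 0.4, 1.1]
opening: 0.0005
gripper_force: 0.0
```

```bash
python3 -c "
from h import *
st()"
```

```text
t 11.3 tcp bed [  1.    5.1 204.8] F bed [0.4 0.5 1.1] open 0.0005
```

{"api": "servo_tool", "payload": {
  "increments": [
    {"slide":[0,0,0.8],"dr":[0,0,0],"jaw":1},
    {"slide":[0,0,1.6],"dr":[0,0,0],"jaw":1},
    {"slide":[0,0,2.4],"dr":[0,0,0],"jaw":1},
    {"slide":[0,0,2.8],"dr":[0,0,0],"jaw":1},
    {"slide":[0,0,2.8],"dr":[0,0,0],"jaw":1}
  ]
}}

```text
t: 11.8
tool_pos: [0.4959, -0.1631, 0.25]
orientation: [1.2, 2.369, -0.322]
force: [-0.3, -0.7, -0.0]
opening: 0.0001
gripper_force: 0.0
```

```bash
python3 -c "
from h import *
st()"
```

```text
t 11.8 tcp bed [  0.7   5.  201.7] F bed [ 0.3 -0.6 -0.2] open 0.0001
```

{"api": "servo_tool", "payload": {
  "increments": [
    {"slide":[0,0,0.4],"dr":[0,0,0],"jaw":1},
    {"slide":[0,0,0.7],"dr":[0,0,0],"jaw":1},
    {"slide":[0,0,0.9],"dr":[0,0,0],"jaw":1},
    {"slide":[0,0,0.9],"dr":[0,0,0],"jaw":1}
  ]
}}

```text
t: 12.2
tool_pos: [0.4961, -0.1633, 0.2498]
orientation: [1.2, 2.369, -0.322]
force: [-7.8, 6.3, 9.2]
opening: 0.0003
gripper_force: 6.1
```

```bash
python3 -c "
from h import *
st()"
```

```text
t 12.2 tcp bed [  0.8   5.1 201.4] F bed [-3.8 -2.6 12.8] open 0.0003
```

12.8 N. I'll hold it for a second, then retract.

{"api": "servo_tool", "payload": {
  "increments": [
    {"slide":[0,0,0],"dr":[0,0,0],"jaw":1},
    {"slide":[0,0,0],"dr":[0,0,0],"jaw":1},
    {"slide":[0,0,0],"dr":[0,0,0],"jaw":1},
    {"slide":[0,0,0],"dr":[0,0,0],"jaw":1},
    {"slide":[0,0,0],"dr":[0,0,0],"jaw":1},
    {"slide":[0,0,0],"dr":[0,0,0],"jaw":1},
    {"slide":[0,0,0],"dr":[0,0,0],"jaw":1},
    {"slide":[0,0,0],"dr":[0,0,0],"jaw":1}
  ]
}}

```text
t: 13.0
tool_pos: [0.4961, -0.1633, 0.2498]
orientation: [1.2, 2.369, -0.322]
force: [-7.4, 5.2, 9.3]
opening: 0.0007
gripper_force: 6.0
```

{"api": "servo_tool", "payload": {
  "increments": [
    {"slide":[0,0,-5],"dr":[0,0,0],"jaw":1},
    {"slide":[0,0,-25],"dr":[0,0,0],"jaw":1},
    {"slide":[0,0,-60],"dr":[0,0,0],"jaw":0},
    {"slide":[0,0,-95],"dr":[0,0,0],"jaw":0},
    {"slide":[0,0,-120],"dr":[0,0,0],"jaw":0},
    {"slide":[0,0,-120],"dr":[0,0,0],"jaw":0}
  ]
}}

```text
t: 13.6
tool_pos: [0.4613, -0.1144, 0.3576]
orientation: [1.197, 2.363, -0.319]
force: [0.6, -0.4, 1.5]
opening: 0.0275
gripper_force: 0.0
```

```bash
python3 - <<'E'
from h import *
st(); p,im,d=cam('wrist')
uv=lambda P:(np.c_[(P-O)@U,(P-O)@V]*1000).round(1).tolist()
m=brass(im,9); n,l,s_,ce=cv2.connectedComponentsWithStats(m); g=im.sum(2).astype(int)
i=l[190,256]; print(s_[i],ce[i])
for c in (240,270): r=np.nonzero(l[:,c]==i)[0].min(); print('end',r,uv(onz(p,[(c,r)],N,bed(0,0,16))))
a=np.radians(15.1+90)
sl,dr=rel(np.r_[.4228,.2955,.32],tool(np.r_[0,0,-1.],np.r_[np.cos(a),np.sin(a),0]));print(sl,dr)
for k in range(2,15,1): print((sl*k/14).round(0),(dr*k/14).round(3))
E
```

```text
t 13.6 tcp bed [  2.7   6.  324.7] F bed [1.3 0.3 1. ] open 0.0275
[ 228  126   50  114 5219] [253.10500096 181.23682698]
end 126 [[-58.3, -7.3]]
end 126 [[-58.3, 21.7]]
[ 323.3  212.2 -146.7] [-0.3138  0.4638 -1.1714]
[ 46.  30. -21.] [-0.045  0.066 -0.167]
[ 69.  45. -31.] [-0.067  0.099 -0.251]
[ 92.  61. -42.] [-0.09   0.133 -0.335]
[115.  76. -52.] [-0.112  0.166 -0.418]
[139.  91. -63.] [-0.134  0.199 -0.502]
[162. 106. -73.] [-0.157  0.232 -0.586]
[185. 121. -84.] [-0.179  0.265 -0.669]
[208. 136. -94.] [-0.202  0.298 -0.753]
[ 231.  152. -105.] [-0.224  0.331 -0.837]
[ 254.  167. -115.] [-0.247  0.364 -0.92 ]
[ 277.  182. -126.] [-0.269  0.398 -1.004]
[ 300.  197. -136.] [-0.291  0.431 -1.088]
[ 323.  212. -147.] [-0.314  0.464 -1.171]
```

{"api": "servo_tool", "payload": {
  "increments": [
    {"slide":[23,15,-11],"dr":[-0.022,0.033,-0.084],"jaw":0},
    {"slide":[46,30,-21],"dr":[-0.045,0.066,-0.167],"jaw":0},
    {"slide":[69,45,-31],"dr":[-0.067,0.099,-0.251],"jaw":0},
    {"slide":[92,61,-42],"dr":[-0.09,0.133,-0.335],"jaw":0},
    {"slide":[115,76,-52],"dr":[-0.112,0.166,-0.418],"jaw":0},
    {"slide":[139,91,-63],"dr":[-0.134,0.199,-0.502],"jaw":0},
    {"slide":[162,106,-73],"dr":[-0.157,0.232,-0.586],"jaw":0},
    {"slide":[185,121,-84],"dr":[-0.179,0.265,-0.669],"jaw":0},
    {"slide":[208,136,-94],"dr":[-0.202,0.298,-0.753],"jaw":0},
    {"slide":[231,152,-105],"dr":[-0.224,0.331,-0.837],"jaw":0},
    {"slide":[254,167,-115],"dr":[-0.247,0.364,-0.92],"jaw":0},
    {"slide":[277,182,-126],"dr":[-0.269,0.398,-1.004],"jaw":0},
    {"slide":[300,197,-136],"dr":[-0.291,0.431,-1.088],"jaw":0},
    {"slide":[323.3,212.2,-146.7],"dr":[-0.3138,0.4638,-1.1714],"jaw":0},
    {"slide":[323.3,212.2,-146.7],"dr":[-0.3138,0.4638,-1.1714],"jaw":0},
    {"slide":[323.3,212.2,-146.7],"dr":[-0.3138,0.4638,-1.1714],"jaw":0},
    {"slide":[323.3,212.2,-146.7],"dr":[-0.3138,0.4638,-1.1714],"jaw":0},
    {"slide":[323.3,212.2,-146.7],"dr":[-0.3138,0.4638,-1.1714],"jaw":0},
    {"slide":[323.3,212.2,-146.7],"dr":[-0.3138,0.4638,-1.1714],"jaw":0}
  ]
}}

```text
t: 15.55
tool_pos: [0.4228, 0.2946, 0.3185]
orientation: [0.408, -3.111, -0.002]
force: [-0.4, 0.2, 0.1]
opening: 0.0929
gripper_force: 0.0
```

```bash
python3 - <<'E'
from h import *
s=read_state(); p,im,d=cam('wrist'); print(s['tool_pos'],R.from_rotvec(s['orientation']).as_matrix().round(3)); save('w5.png',im)
m=brass(im,9); n,l,st_,ce=cv2.connectedComponentsWithStats(m)
for i in range(1,n):
    if st_[i,4]<1500: continue
    v,u=np.nonzero(l==i); P=onz(p,np.c_[u,v],np.r_[0,0,1.],np.r_[0,0,.010]); r=cv2.minAreaRect(np.float32(P[:,:2]*1000)); print(ce[i].round(),r)
    if 200<ce[i][0]<310 and ce[i][1]<270:
        a=r[2] if r[1][0]>r[1][1] else r[2]-90
        a=np.radians(a+90); print(rel(np.r_[r[0][0]/1000,r[0][1]/1000,.19],tool(np.r_[0,0,-1.],np.r_[np.cos(a),np.sin(a),0])))
E
```

```text
[0.42279341 0.29458415 0.31846231] [[-0.966 -0.258 -0.004]
 [-0.258  0.966  0.001]
 [ 0.004  0.002 -1.   ]]
[256. 189.] ((425.8420104980469, 296.6395263671875), (99.77989196777344, 49.70528030395508), 14.777132987976074)
(array([ -3.9,   0.8, 128.5]), array([ 0.0021, -0.0035,  0.0033]))
[362. 345.] ((599.8223876953125, 527.4037475585938), (47.53420639038086, 423.7557373046875), 14.804510116577148)
```

View pics/w5.png

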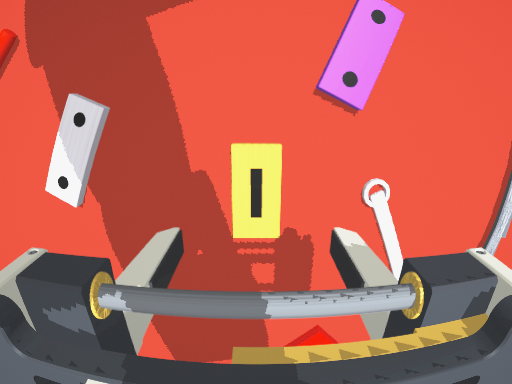

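The thin plate is at (256,189) with its slot central, aligned between the fingers. The wrench is about 120 mm to the right, well clear. Grasping now.

{"api": "servo_tool", "payload": {
  "increments": [
    {"slide":[-3,0.8,30],"dr":[0.002,-0.003,0.003],"jaw":0},
    {"slide":[-3,0.8,60],"dr":[0.002,-0.003,0.003],"jaw":0},
    {"slide":[-3,0.8,90],"dr":[0.002,-0.003,0.003],"jaw":0},
    {"slide":[-3,0.8,112],"dr":[0.002,-0.003,0.003],"jaw":0},
    {"slide":[-3,0.8,124],"dr":[0.002,-0.003,0.003],"jaw":0},
    {"slide":[-3,0.8,129],"dr":[0.002,-0.003,0.003],"jaw":0},
    {"slide":[-3,0.8,131],"dr":[0.002,-0.003,0.003],"jaw":0},
    {"slide":[-3,0.8,131],"dr":[0.002,-0.003,0.003],"jaw":0.6},
    {"slide":[-3,0.8,131],"dr":[0.002,-0.003,0.003],"jaw":0.6},
    {"slide":[-3,0.8,131],"dr":[0.002,-0.003,0.003],"jaw":0.6},
    {"slide":[-3,0.8,131],"dr":[0.002,-0.003,0.003],"jaw":0.6},
    {"slide":[-3,0.8,131],"dr":[0.002,-0.003,0.003],"jaw":0.6},
    {"slide":[-3,0.8,131],"dr":[0.002,-0.003,0.003],"jaw":0.6},
    {"slide":[-3,0.8,131],"dr":[0.002,-0.003,0.003],"jaw":0.6},
    {"slide":[-3,0.8,131],"dr":[0.002,-0.003,0.003],"jaw":0.6},
    {"slide":[-3,0.8,131],"dr":[0.002,-0.003,0.003],"jaw":0.6}
  ],
  "force": 40
}}

```text
t: 17.2
tool_pos: [0.4248, 0.2969, 0.1876]
orientation: [0.406, -3.114, 0.0]
force: [0.3, -3.4, 4.7]
opening: 0.0496
gripper_force: 40.0
```

{"api": "servo_tool", "payload": {
  "increments": [
    {"slide":[0,0,-10],"dr":[0,0,0],"jaw":0.6},
    {"slide":[0,0,-30],"dr":[0,0,0],"jaw":0.6},
    {"slide":[0,0,-60],"dr":[0,0,0],"jaw":0.6},
    {"slide":[0,0,-90],"dr":[0,0,0],"jaw":0.6},
    {"slide":[0,0,-120],"dr":[0,0,0],"jaw":0.6},
    {"slide":[0,0,-150],"dr":[0,0,0],"jaw":0.6},
    {"slide":[0,0,-180],"dr":[0,0,0],"jaw":0.6},
    {"slide":[0,0,-180],"dr":[0,0,0],"jaw":0.6},
    {"slide":[0,0,-180],"dr":[0,0,0],"jaw":0.6}
  ]
}}

```text
t: 18.1
tool_pos: [0.4247, 0.2971, 0.3673]
orientation: [0.407, -3.115, -0.001]
force: [0.3, -0.6, -3.6]
opening: 0.0494
gripper_force: 40.0
```

```bash
python3 - <<'E'
from h import *
sl,dr=rel(bed(-5,4.5,271),RB); print(sl,dr,bed(-5,4.5,271))
for k in range(1,17): print((sl*k/16).round(0),(dr*k/16).round(3))
E
```

```text
[  64.3 -426.5   59.8] [ 0.3133 -0.4599  1.168 ] [ 0.4720454  -0.13154289  0.30719288]
[  4. -27.   4.] [ 0.02  -0.029  0.073]
[  8. -53.   7.] [ 0.039 -0.057  0.146]
[ 12. -80.  11.] [ 0.059 -0.086  0.219]
[  16. -107.   15.] [ 0.078 -0.115  0.292]
[  20. -133.   19.] [ 0.098 -0.144  0.365]
[  24. -160.   22.] [ 0.117 -0.172  0.438]
[  28. -187.   26.] [ 0.137 -0.201  0.511]
[  32. -213.   30.] [ 0.157 -0.23   0.584]
[  36. -240.   34.] [ 0.176 -0.259  0.657]
[  40. -267.   37.] [ 0.196 -0.287  0.73 ]
[  44. -293.   41.] [ 0.215 -0.316  0.803]
[  48. -320.   45.] [ 0.235 -0.345  0.876]
[  52. -347.   49.] [ 0.255 -0.374  0.949]
[  56. -373.   52.] [ 0.274 -0.402  1.022]
[  60. -400.   56.] [ 0.294 -0.431  1.095]
[  64. -426.   60.] [ 0.313 -0.46   1.168]
```

{"api": "servo_tool", "payload": {
  "increments": [
    {"slide":[4,-27,0],"dr":[0.02,-0.029,0.073],"jaw":0.6},
    {"slide":[8,-53,0],"dr":[0.039,-0.057,0.146],"jaw":0.6},
    {"slide":[12,-80,0],"dr":[0.059,-0.086,0.219],"jaw":0.6},
    {"slide":[16,-107,0],"dr":[0.078,-0.115,0.292],"jaw":0.6},
    {"slide":[20,-133,0],"dr":[0.098,-0.144,0.365],"jaw":0.6},
    {"slide":[24,-160,3],"dr":[0.117,-0.172,0.438],"jaw":0.6},
    {"slide":[28,-187,6],"dr":[0.137,-0.201,0.511],"jaw":0.6},
    {"slide":[32,-213,10],"dr":[0.157,-0.23,0.584],"jaw":0.6},
    {"slide":[36,-240,16],"dr":[0.176,-0.259,0.657],"jaw":0.6},
    {"slide":[40,-267,22],"dr":[0.196,-0.287,0.73],"jaw":0.6},
    {"slide":[44,-293,30],"dr":[0.215,-0.316,0.803],"jaw":0.6},
    {"slide":[48,-320,37],"dr":[0.235,-0.345,0.876],"jaw":0.6},
    {"slide":[52,-347,44],"dr":[0.255,-0.374,0.949],"jaw":0.6},
    {"slide":[56,-373,50],"dr":[0.274,-0.402,1.022],"jaw":0.6},
    {"slide":[60,-400,56],"dr":[0.294,-0.431,1.095],"jaw":0.6},
    {"slide":[64.3,-426.5,59.8],"dr":[0.3133,-0.4599,1.168],"jaw":0.6},
    {"slide":[64.3,-426.5,59.8],"dr":[0.3133,-0.4599,1.168],"jaw":0.6},
    {"slide":[64.3,-426.5,59.8],"dr":[0.3133,-0.4599,1.168],"jaw":0.6},
    {"slide":[64.3,-426.5,59.8],"dr":[0.3133,-0.4599,1.168],"jaw":0.6},
    {"slide":[64.3,-426.5,59.8],"dr":[0.3133,-0.4599,1.168],"jaw":0.6}
  ]
}}

```text
t: 20.1
tool_pos: [0.4719, -0.131, 0.307]
orientation: [1.198, 2.372, -0.322]
force: [-0.2, -0.4, -4.7]
opening: 0.0496
gripper_force: 40.0
```

```bash
python3 - <<'E'
from h import *
st(); s=read_state(); p,im,d=cam('wrist'); save('w6.png',im); P0=s['tool_pos']; z=R.from_rotvec(s['orientation']).as_matrix()[:,2]; print(R.from_rotvec(s['orientation']).as_matrix().round(3).tolist())
uv=lambda P:(np.c_[(P-O)@U,(P-O)@V]*1000).round(1).tolist()
g=im.astype(int)
print([(r,g[r,245].tolist()) for r in range(100,165,2)])
m=brass(im,9); l=cv2.connectedComponents(m)[1]; i=l[190,250]
for r in (165,185,205): c=np.nonzero(l[r]==i)[0]; print(c.min(),c.max(),uv(onz(p,[(c.min(),r),(c.max()+1,r)],N,P0+z*.1776)))
E
```

```text
t 20.1 tcp bed [ -5.5   4.8 271.1] F bed [-2.2 -0.4 -4.2] open 0.0496
[[-0.514, 0.805, 0.295], [0.697, 0.593, -0.403], [-0.499, -0.001, -0.866]]
[(100, [57, 101, 79]), (102, [57, 102, 79]), (104, [58, 100, 79]), (106, [58, 100, 79]), (108, [58, 100, 79]), (110, [59, 103, 81]), (112, [59, 103, 81]), (114, [58, 102, 81]), (116, [59, 102, 83]), (118, [57, 102, 79]), (120, [58, 100, 79]), (122, [59, 105, 83]), (124, [63, 86, 77]), (126, [71, 73, 77]), (128, [85, 90, 95]), (130, [89, 93, 98]), (132, [90, 92, 98]), (134, [88, 91, 96]), (136, [85, 88, 94]), (138, [86, 88, 94]), (140, [83, 85, 92]), (142, [97, 86, 66]), (144, [185, 149, 61]), (146, [189, 152, 64]), (148, [190, 152, 63]), (150, [188, 152, 63]), (152, [188, 152, 62]), (154, [190, 153, 64]), (156, [190, 152, 63]), (158, [190, 152, 63]), (160, [190, 153, 63]), (162, [190, 155, 62]), (164, [142, 116, 51])]
213 300 [[-55.2, -18.1], [-55.3, 29.9]]
212 301 [[-43.9, -19.0], [-44.0, 30.9]]
213 300 [[-32.2, -18.9], [-32.3, 30.9]]
```

View pics/w6.png

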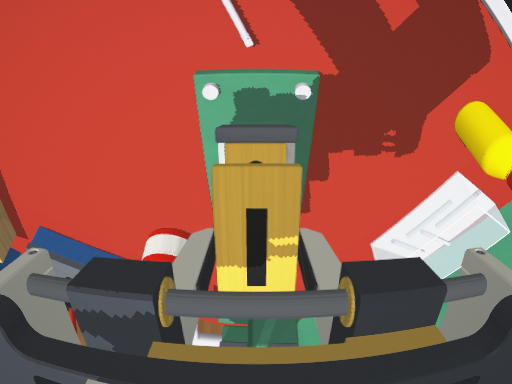

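The thin plate is held (end at row 164, cols 212–301), and the thick one below reaches right up to the stop edge (row 142), seated and centred. The gap to the stop is about 6 mm, so I'm lowering it.

{"api": "servo_tool", "payload": {
  "increments": [
    {"slide":[1,-0.2,10],"dr":[0,0,0],"jaw":0.6},
    {"slide":[2,-0.4,25],"dr":[0,0,0],"jaw":0.6},
    {"slide":[4,-0.4,38],"dr":[0,0,0],"jaw":0.6},
    {"slide":[4.8,-0.4,50],"dr":[0,0,0],"jaw":0.6},
    {"slide":[4.8,-0.4,58],"dr":[0,0,0],"jaw":0.6},
    {"slide":[4.8,-0.4,62],"dr":[0,0,0],"jaw":0.6},
    {"slide":[4.8,-0.4,64],"dr":[0,0,0],"jaw":0.6},
    {"slide":[4.8,-0.4,65.5],"dr":[0,0,0],"jaw":0.6},
    {"slide":[4.8,-0.4,65.5],"dr":[0,0,0],"jaw":0.6},
    {"slide":[4.8,-0.4,65.5],"dr":[0,0,0],"jaw":0.6}
  ]
}}

```text
t: 21.15
tool_pos: [0.4888, -0.155, 0.2489]
orientation: [1.199, 2.369, -0.322]
force: [-0.3, -0.2, -3.7]
opening: 0.0495
gripper_force: 40.0
```

```bash
python3 -c "
from h import *
st()"
```

```text
t 21.15 tcp bed [ -9.1   4.1 206.1] F bed [-1.9 -0.3 -3.2] open 0.0495
```

{"api": "servo_tool", "payload": {
  "increments": [
    {"slide":[0,0,0.7],"dr":[0,0,0],"jaw":0.6},
    {"slide":[0,0,1.4],"dr":[0,0,0],"jaw":0.6},
    {"slide":[0,0,2.2],"dr":[0,0,0],"jaw":0.6},
    {"slide":[0,0,2.2],"dr":[0,0,0],"jaw":0.6}
  ]
}}

```text
t: 21.55
tool_pos: [0.4893, -0.1559, 0.2464]
orientation: [1.2, 2.37, -0.323]
force: [-0.0, 0.6, -3.8]
opening: 0.0493
gripper_force: 40.0
```

```bash
python3 -c "
from h import *
st()"
```

```text
t 21.55 tcp bed [ -9.5   4.  203.5] F bed [-2.3  0.3 -3.1] open 0.0493
```

{"api": "servo_tool", "payload": {
  "increments": [
    {"slide":[0,0,0.4],"dr":[0,0,0],"jaw":0.6},
    {"slide":[0,0,0.8],"dr":[0,0,0],"jaw":0.6},
    {"slide":[0,0,1.1],"dr":[0,0,0],"jaw":0.6},
    {"slide":[0,0,1.1],"dr":[0,0,0],"jaw":0.6}
  ]
}}

```text
t: 21.95
tool_pos: [0.4896, -0.1563, 0.2458]
orientation: [1.2, 2.37, -0.323]
force: [-3.1, 2.1, 0.6]
opening: 0.0491
gripper_force: 40.0
```

```bash
python3 -c "
from h import *
st()"
```

```text
t 21.95 tcp bed [ -9.4   4.  202.6] F bed [-2.7 -1.3  2.3] open 0.0491
```

Gentle contact (about 5 N). Release and retract.

{"api": "servo_tool", "payload": {
  "increments": [
    {"slide":[0,0,0],"dr":[0,0,0],"jaw":0.2},
    {"slide":[0,0,0],"dr":[0,0,0],"jaw":0.2},
    {"slide":[0,0,0],"dr":[0,0,0],"jaw":0.2},
    {"slide":[0,0,0],"dr":[0,0,0],"jaw":0.2},
    {"slide":[0,0,0],"dr":[0,0,0],"jaw":0.2},
    {"slide":[0,0,0],"dr":[0,0,0],"jaw":0.2},
    {"slide":[0,0,-10],"dr":[0,0,0],"jaw":0.2},
    {"slide":[0,0,-35],"dr":[0,0,0],"jaw":0.2},
    {"slide":[0,0,-60],"dr":[0,0,0],"jaw":1},
    {"slide":[0,0,-60],"dr":[0,0,0],"jaw":1},
    {"slide":[0,0,-60],"dr":[0,0,0],"jaw":1},
    {"slide":[0,0,-60],"dr":[0,0,0],"jaw":1},
    {"slide":[0,0,-60],"dr":[0,0,0],"jaw":1},
    {"slide":[0,0,-60],"dr":[0,0,0],"jaw":1},
    {"slide":[0,0,-60],"dr":[0,0,0],"jaw":1}
  ],
  "force": 20
}}

```text
t: 23.45
tool_pos: [0.4718, -0.1323, 0.2969]
orientation: [1.2, 2.371, -0.323]
force: [-0.9, -0.2, 0.6]
opening: 0.0229
gripper_force: 0.0
```

```bash
python3 - <<'E'
from h import *
st(); p,im,d=cam('wrist'); save('w7.png',im)
uv=lambda P:(np.c_[(P-O)@U,(P-O)@V]*1000).round(1).tolist()
g=im.sum(2).astype(int); print([(r,g[r,245]) for r in range(110,170,2)])
m=brass(im,9); l=cv2.connectedComponents(m)[1]; i=l[190,250]
for r in (155,185,205): c=np.nonzero(l[r]==i)[0]; print(uv(onz(p,[(c.min(),r),(c.max()+1,r)],N,bed(0,0,25))))
for c in (235,255,275): r=np.nonzero(l[:,c]==i)[0].min(); print('end',r,uv(onz(p,[(c,r)],N,bed(0,0,25))),uv(onz(p,[(c,r)],N,bed(0,0,32))))
E
```

```text
t 23.45 tcp bed [ -9.8   3.9 261.8] F bed [ 0.  -0.8  0.7] open 0.0229
[(110, np.int64(236)), (112, np.int64(233)), (114, np.int64(234)), (116, np.int64(240)), (118, np.int64(237)), (120, np.int64(240)), (122, np.int64(236)), (124, np.int64(237)), (126, np.int64(241)), (128, np.int64(243)), (130, np.int64(220)), (132, np.int64(208)), (134, np.int64(257)), (136, np.int64(275)), (138, np.int64(275)), (140, np.int64(271)), (142, np.int64(266)), (144, np.int64(260)), (146, np.int64(262)), (148, np.int64(239)), (150, np.int64(289)), (152, np.int64(382)), (154, np.int64(399)), (156, np.int64(399)), (158, np.int64(402)), (160, np.int64(401)), (162, np.int64(399)), (164, np.int64(401)), (166, np.int64(403)), (168, np.int64(403))]
[[-65.9, -249.2], [-62.3, 201.8]]
[[-35.2, -257.3], [-35.1, 257.9]]
[[-13.6, -264.5], [-13.7, 272.0]]
end 0 [[-173.2, -11.1]] [[-170.5, -10.6]]
end 0 [[-173.0, 3.5]] [[-170.3, 3.6]]
end 0 [[-173.2, 18.1]] [[-170.5, 17.7]]
```

View pics/w7.png

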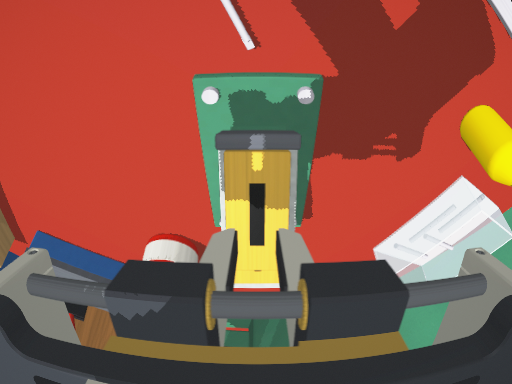

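The thin plate lies on top with its lower end at the stop edge (row 150), centred at col ~257, slot upward. Pressing.

{"api": "servo_tool", "payload": {
  "increments": [
    {"slide":[0,1,12],"dr":[0,0,0],"jaw":1},
    {"slide":[0,1,26],"dr":[0,0,0],"jaw":1},
    {"slide":[0,1,37],"dr":[0,0,0],"jaw":1},
    {"slide":[0,1,44],"dr":[0,0,0],"jaw":1},
    {"slide":[0,1,47],"dr":[0,0,0],"jaw":1},
    {"slide":[0,1,48.5],"dr":[0,0,0],"jaw":1},
    {"slide":[0,1,48.5],"dr":[0,0,0],"jaw":1},
    {"slide":[0,1,48.5],"dr":[0,0,0],"jaw":1}
  ]
}}

```text
t: 24.3
tool_pos: [0.4873, -0.1511, 0.2561]
orientation: [1.199, 2.369, -0.322]
force: [-0.1, 0.3, -0.4]
opening: 0.0007
gripper_force: 0.0
```

```bash
python3 -c "
from h import *
st()"
```

```text
t 24.3 tcp bed [ -9.1   5.2 214.3] F bed [-0.5  0.1 -0.2] open 0.0007
```

{"api": "servo_tool", "payload": {
  "increments": [
    {"slide":[0,0,0.7],"dr":[0,0,0],"jaw":1},
    {"slide":[0,0,1.4],"dr":[0,0,0],"jaw":1},
    {"slide":[0,0,2.1],"dr":[0,0,0],"jaw":1},
    {"slide":[0,0,2.6],"dr":[0,0,0],"jaw":1},
    {"slide":[0,0,2.6],"dr":[0,0,0],"jaw":1}
  ]
}}

```text
t: 24.8
tool_pos: [0.4879, -0.1521, 0.2534]
orientation: [1.2, 2.37, -0.323]
force: [-2.1, 0.9, 2.5]
opening: 0.0002
gripper_force: 1.5
```

```bash
python3 -c "
from h import *
st()"
```

```text
t 24.8 tcp bed [ -9.4   5.1 211.4] F bed [-0.4 -1.1  3.2] open 0.0002
```

{"api": "servo_tool", "payload": {
  "increments": [
    {"slide":[0,0,0.2],"dr":[0,0,0],"jaw":1},
    {"slide":[0,0,0.5],"dr":[0,0,0],"jaw":1},
    {"slide":[0,0,0.5],"dr":[0,0,0],"jaw":1},
    {"slide":[0,0,0.5],"dr":[0,0,0],"jaw":1},
    {"slide":[0,0,0.5],"dr":[0,0,0],"jaw":1},
    {"slide":[0,0,0.5],"dr":[0,0,0],"jaw":1},
    {"slide":[0,0,0.5],"dr":[0,0,0],"jaw":1},
    {"slide":[0,0,0.5],"dr":[0,0,0],"jaw":1},
    {"slide":[0,0,0.5],"dr":[0,0,0],"jaw":1},
    {"slide":[0,0,0.5],"dr":[0,0,0],"jaw":1}
  ]
}}

```text
t: 25.8
tool_pos: [0.4879, -0.1522, 0.2534]
orientation: [1.2, 2.37, -0.323]
force: [-8.0, 6.8, 9.7]
opening: 0.0006
gripper_force: 6.6
```

```bash
python3 -c "
from h import *
st()"
```

```text
t 25.8 tcp bed [ -9.3   5.1 211.4] F bed [-4.  -2.4 13.5] open 0.0006
```

Pressed with 13.5 N for about a second. I'll retract well clear, then check from above.

{"api": "servo_tool", "payload": {
  "increments": [
    {"slide":[0,0,-5],"dr":[0,0,0],"jaw":1},
    {"slide":[0,0,-25],"dr":[0,0,0],"jaw":1},
    {"slide":[0,0,-55],"dr":[0,0,0],"jaw":1},
    {"slide":[0,0,-80],"dr":[0,0,0],"jaw":1},
    {"slide":[0,0,-90],"dr":[0,0,0],"jaw":1},
    {"slide":[0,0,-90],"dr":[0,0,0],"jaw":1},
    {"slide":[0,0,-90],"dr":[0,0,0],"jaw":1},
    {"slide":[0,0,-90],"dr":[0,0,0],"jaw":1},
    {"slide":[0,0,-90],"dr":[0,0,0],"jaw":1},
    {"slide":[0,0,-90],"dr":[0,0,0],"jaw":1}
  ]
}}

```text
t: 26.8
tool_pos: [0.4612, -0.1163, 0.3298]
orientation: [1.2, 2.371, -0.323]
force: [-0.2, -0.2, -0.1]
opening: 0.0006
gripper_force: 0.0
```

```bash
python3 - <<'E'
from h import *
st(); p,im,d=cam('wrist'); save('w8.png',cv2.resize(im[90:290,180:340],None,fx=3,fy=3))
E
```

```text
t 26.8 tcp bed [ -9.9   4.8 300. ] F bed [-0.1 -0.3 -0.1] open 0.0006
```

View pics/w8.png

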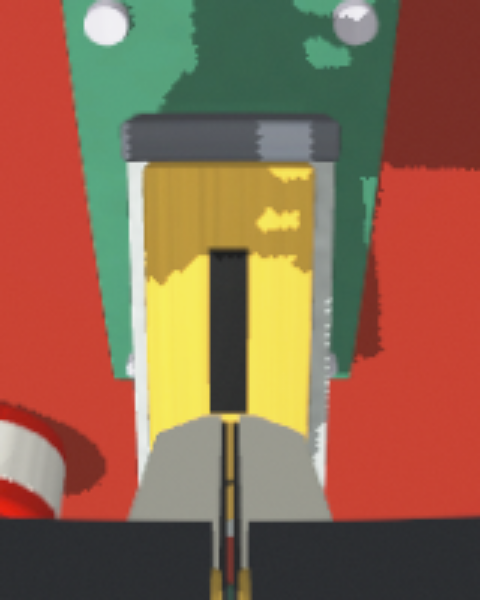

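The crop shows both plates square, centred and up against the stop (plate end at crop row 163, stop edge 160), with the gripper clear. Handing in.

```bash
python3 -c "
from plant import close_job
print(close_job())"
```

```text
the job is handed in; nothing more can be done
None
```

I laid the thick and then the thin brass plate on the bed, centred and up against the stop, and pressed them for about a second each at 12.8 N and 13.5 N; the job was handed in at about 27 s, and no verdict was returned.

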